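# Unbolt the wash rack, draw out its retaining bar and empty it of blocks

## Task

Empty the washed-block rack: lift the bolt's red knob up out of its notch and slide the bolt fully back, raise the orange-grip end of the retaining bar over the yellow lip and draw the bar out endwise, and lay it flat, grip up, in the slot of the wooden rest, roughly centred along it. Move every printing block from the rack into the green tote and shut the bolt again, pushed home with its handle down in the notch. Leave the flask, dye jar and brush where they are.

Things in the scene. Friction and masses are not known exactly. Their poses are not given: they have to be found in the camera images.
- rack: washed-block rack, fixed. Origin: at table level under the middle of its steel drip tray; y runs along the rack, toward the end where the bar is drawn out; x across it, roughly away from the robot; z up. Tray inside 112 (x) x 242 (y) mm, floor 6 mm above the table, walls 22 mm high. Blue saddle at the +y end and blue keeper at the -y end carry the bar, 66 mm above the table.
- lip (a point): top middle of the yellow lip across the blue saddle at the rack's +y end, 76 mm above the table (10 mm above the bar's bearing surface), 8 mm thick, spanning rack y 158 to 166 mm. In the saddle, cheeks 2 mm off each side of the bar rise to 75 mm.
- keeper (a point): floor of the mouth of the blue keeper at the rack's -y end (rack y -125 mm, 66 mm high): a pocket running 52 mm toward -y to a closed end, 30 mm wide, its roof 15 mm above its floor and 6 mm thick. In it the bar can tilt up by up to about 0.12 rad.
- bar: aluminium bar over the blocks: 25 (x) x 324 (y) x 8 mm, orange grip block 16 (x) x 40 (y) mm on it 96 mm from its middle toward +y, from 8 to 44 mm above the underside. Origin: middle of underside; y toward the grip end. 0.14 to 0.23 kg. Starts 66 mm up, -y end 45 mm deep in the keeper, +y end behind the lip and under the bolt.
- bar_near (a point): underside of the bar at its grip (+y) end, on the centreline
- bar_far (a point): underside of the bar at its far (-y) end, on the centreline; this end leaves the keeper after the bar is drawn about 45 mm toward the rack's +y
- bolt (a joint): barrel bolt, m: 0 = home, its 12 mm rod over the bar's +y end, so that the end cannot be lifted; grows as it is drawn back along the rack's -x, stop at 0.035. From 0.026 the bar is free. About 1 N of friction. Rod axis parallel to the rack's x, at rack y 138 mm, 82 mm above the table.
- bolt_handle (a joint): bolt's handle, rad, turning about the rod's axis: 0 = level toward the rack's +y, in its notch (yellow stop on its -x side, top 88 mm above the table); 1.5 = almost straight up (limit). Below about 0.6 the stop keeps the bolt from sliding; from 0.9 the handle passes over it. It stays where it is left.
- bolt_knob (a point): centre of the red knob on the bolt's handle: a drum 18 mm in diameter and 18 mm long lying along the rack's x, 45 mm from the rod's axis. At the start at rack x -50, y about 183, about 82 mm above the table. Pinched along the rack's x it can turn between the fingers while carried round.
- block0: Dark brown, wine-faced wooden printing block 55 mm tall: base 60 (x) x 38 (y) x 24 high, face-down, with a grip 40 (x) x 24 (y) on its middle rising 31 mm more. Origin: centre of underside; z up. 0.1 to 0.19 kg. Starts in the tray under the bar, x roughly along the rack's x, up to five 47 mm apart along the rack's y. 3 to 5 are present; an absent one has no pose.
- block1: Mid-brown, black-faced wooden printing block 55 mm tall: base 60 (x) x 38 (y) x 24 high, face-down, with a grip 40 (x) x 24 (y) on its middle rising 31 mm more. Origin: centre of underside; z up. 0.1 to 0.19 kg. Starts in the tray under the bar, x roughly along the rack's x, up to five 47 mm apart along the rack's y. 3 to 5 are present; an absent one has no pose.
- block2: Dark brown, green-faced wooden printing block 55 mm tall: base 60 (x) x 38 (y) x 24 high, face-down, with a grip 40 (x) x 24 (y) on its middle rising 31 mm more. Origin: centre of underside; z up. 0.1 to 0.19 kg. Starts in the tray under the bar, x roughly along the rack's x, up to five 47 mm apart along the rack's y. 3 to 5 are present; an absent one has no pose.
- block3: Mid-brown, red-faced wooden printing block 55 mm tall: base 60 (x) x 38 (y) x 24 high, face-down, with a grip 40 (x) x 24 (y) on its middle rising 31 mm more. Origin: centre of underside; z up. 0.1 to 0.19 kg. Starts in the tray under the bar, x roughly along the rack's x, up to five 47 mm apart along the rack's y. 3 to 5 are present; an absent one has no pose.
- block4: Dark brown, ochre-faced wooden printing block 55 mm tall: base 60 (x) x 38 (y) x 24 high, face-down, with a grip 40 (x) x 24 (y) on its middle rising 31 mm more. Origin: centre of underside; z up. 0.1 to 0.19 kg. Starts in the tray under the bar, x roughly along the rack's x, up to five 47 mm apart along the rack's y. 3 to 5 are present; an absent one has no pose.
- tote: green open tote, loose, 220 (x) x 260 (y) x 70 mm high, walls and floor 5 mm. Origin: centre of the underside. 1.2 kg.
- rest: wooden rest for the bar, fixed: board 60 (x) x 240 (y) mm with two cross bearers 70 mm either side of its middle along y, 20 mm wide, bearing surface 30 mm above the table; upstands to 40 mm leave a 44 mm wide slot (in x) for the bar. Origin: table level under its middle; the bar lies along its y, either way round.
- flask: blue drinking flask, upright, 68 mm diameter, 210 mm tall; bystander. Origin: underside.
- dye_jar: amber dye jar, upright, 60 mm diameter, 70 mm tall; bystander. Origin: underside.
- brush: scrubbing brush, 50 x 150 x 34 mm tall, lying; bystander. Origin: underside.
Not all that is in view belongs to the job. Leave any turquoise or white look-alike of the block4 alone. Leave any turquoise look-alike of the block1 alone.

How it is judged:
On the way, in this order (a step that is already met when the one before it is completed fails the run):
1. the bolt's handle is lifted clear of its notch with the bolt still home (value of joint bolt_handle above 0.6 rad and value of joint bolt below 0.012 m), for 0.1 s.
2. the bolt is slid back, clear of the bar (value of joint bolt above 0.026 m), for 0.1 s.
3. the grip end of the bar is raised above the lip while its far end is still in the keeper (z of bar_near in the frame of rack above 0.077 m and y of bar_far in the frame of rack below -0.13 m), for 0.1 s.
4. the bar is drawn out endwise, its far end clear of the keeper and still in line with the rack (y of bar_far in the frame of rack above -0.12 m and angle between the y axis of bar and the y axis of rack, either way round below 0.35 rad), for 0.1 s.
At the end, for the whole second after the job is handed in: the bar lies flat, grip up, on the bearers of the rest (within 20 mm across, 50 mm along and 0.15 rad of the rest), every block present is inside the tote (origin between its walls and below its rim), all at rest; the bolt is home again (within 8 mm) with its handle down in the notch (below 0.4 rad) (x of bar in the frame of rest between -0.02 and 0.02 m and y of bar in the frame of rest between -0.05 and 0.05 m and z of bar in the frame of rest between 0.024 and 0.04 m and angle between the y axis of bar and the y axis of rest, either way round below 0.15 rad and angle between bar's own z axis and vertical below 0.12 rad and linear speed of each of bar, block0, block1, block2, block3, block4 below 0.03 m/s and value of joint bolt below 0.008 m and value of joint bolt_handle below 0.4 rad and x of block0 in the frame of tote between -0.11 and 0.11 m and y of block0 in the frame of tote between -0.13 and 0.13 m and z of block0 in the frame of tote between -0.01 and 0.068 m and x of block1 in the frame of tote between -0.11 and 0.11 m and y of block1 in the frame of tote between -0.13 and 0.13 m and z of block1 in the frame of tote between -0.01 and 0.068 m and x of block2 in the frame of tote between -0.11 and 0.11 m and y of block2 in the frame of tote between -0.13 and 0.13 m and z of block2 in the frame of tote between -0.01 and 0.068 m and x of block3 in the frame of tote between -0.11 and 0.11 m and y of block3 in the frame of tote between -0.13 and 0.13 m and z of block3 in the frame of tote between -0.01 and 0.068 m and x of block4 in the frame of tote between -0.11 and 0.11 m and y of block4 in the frame of tote between -0.13 and 0.13 m and z of block4 in the frame of tote between -0.01 and 0.068 m); the robot touches nothing.
It fails at once if the blue flask is shoved more than 4 cm or knocked over (distance of flask from where it was at the start of the episode above 0.04 m or angle between flask's own z axis and vertical above 0.5 rad).
It fails at once if the dye jar is shoved more than 4 cm or knocked over (distance of dye_jar from where it was at the start of the episode above 0.04 m or angle between dye_jar's own z axis and vertical above 0.5 rad).
It fails at once if the scrubbing brush is shoved more than 4 cm or knocked over (distance of brush from where it was at the start of the episode above 0.04 m or angle between brush's own z axis and vertical above 0.5 rad).
Of block0, block1, block2, block3, block4 only 3 to 5 are there at a start; the rules pass over those that are not, and their reading is None.
At some moment in a run one of tote, block0, block1, block2, block3, block4 may be knocked a few centimetres aside while the robot is not near it.
Once in a run the grip may slacken for a moment while it holds something.
It also fails if it takes over 210 s, if anything falls off the work surface, if the arm or the gripper's body presses on something with over 40 N, if the wrist force passes 120 N, or if a joint passes its speed limit or range.

## Robot

A 6-joint arm with a two-finger parallel gripper is mounted at the origin on the work surface. World frame = base frame: x ahead of the robot, y to its left, z up, the work surface at z = 0. Lengths are in m, angles in rad, forces in N, time in s.
With the tool pointing down it reaches from about 0.425 to 0.95 m from the base axis. Payload 3.5 kg.
Tool frame: the origin (TCP) lies at the very end of the fingers, on their centre line; the grasp point (between the pads) lies 19 mm behind it (bot.hold_point_z is the distance from the TCP to the grasp point, in m); z points along the fingers, y is the direction in which the jaws open and shut (so a half turn about z gives the same grasp; the last joint's range is limited). The gripper opens to 85 mm and grips with 20 to 120 N. Pads are 22 mm wide; open, the fingers measure 114 mm over their backs; the gripper's body (76 mm by 85 mm) begins 54 mm behind the grasp point. The pads swing forward as they close: fully open they stand 13 mm farther back than shut.
Start: joints at [-1.324, 0.286, 1.577, -0, 1.279, -0.15], TCP at [0.261, -0.623, 0.231] pointing down, gripper open.
Joint ranges: [-2.77, 2.77], [-0.9, 2.22], [0.21, 2.48], [-1.53, 4.67], [0.24, 2.81], [-2.84, 2.84]. Speed limits (rad/s): [2.79, 2.79, 3.14, 3.14, 3.14, 3.14].

## Interface

Orientations are given as a unit quaternion [w, x, y, z].
In Python, from plant import bot gives the robot as it stands.
- The arm moves only by the tool step_arm, never from a script. Its argument "plan" is a list of rows, each a list of 7 numbers: the shift along the tool's x, y, z in mm, then the turn, a rotation vector about the tool's x, y, z in degrees, then the finger opening in mm, from 0 to 85.4. In form: [[tx, ty, tz, wx, wy, wz, jaw], ...]. A call has 1 to 8 rows; each row is the pose to reach, as a shift and turn from the pose measured when the call began, along the tool's axes at that moment; what a row does not reach only later rows make up. A row lasts 1/8 s, in which the tool goes at most 62.5 mm and 10.7 degrees, less where a joint would pass 70% of its speed; a pose out of reach is approached as far as the arm can. A call with a gripper value outside its range is refused whole. The fingers move at their own pace and stop on an object; "force" is the grip in N (left out, the last holds). Time passes only in rows, so rows that repeat a pose let the fingers close. It gives the time, the measured TCP pose, the force and the opening at its end, in the units of the state.
- bot.observe(): the state, without advancing time (a new reading comes with each control period).
- bot.camera(name): name is "side" or "top" or "wrist"; returns the picture (400x640x3 uint8, red, green, blue); there is no depth.
- bot.get_calibration(name): a dict with "vfov" (degrees; the focal length in pixels is half the picture's height over the tangent of half this angle, whatever the lens; pixels are square), "cx", "cy" (the principal point, pixels), "origin" and "attitude" of the camera in the world. Camera axes: x right, y down, z forward; pixel columns grow to the right and rows downward; lengths in m; the calibration is good to about 2 mm. A picture is of the moment at which its call begins: read the wrist's pose just before it. get_calibration takes no time and is no camera call; for the wrist camera it gives the pose at the moment of the call.
- bot.close_job(): hands the job in, once; it reports no verdict.
Trained networks look in the newest picture that a camera, given by its name, has taken for a name from the list of things; names that differ only in an ending like _2 or _b are one class to them, and where a whole thing is asked for, a point or a joint stands for the part that bears it (a point fixed in the world has none). Each returns a list of dicts, best first, with "conf" (0 to 1); they miss things now and then, are a little off and sometimes report something else, mostly with a low value. They report only what shows in the picture. A call takes as long as a camera call. They do not tell look-alikes from the thing itself.
- bot.search_frame(camera, thing): "point" ([x, y, z] in m, in world coordinates, good to about 4 mm: the middle of the surface that is visible of it).
The state is a dict: "clock": time; "joint_positions": joint angles; "dq": joint speeds; "joint_efforts": joint torques, N m; "position": TCP position; "tool_rot": TCP orientation; "ft_force": force on the tool from outside, world axes, zero at the start; "ft_torque": the same for the moment, N m; "finger_gap": finger opening in m.
Only numpy, scipy, OpenCV 4.12 (cv2) and the standard library are available. Lean on these libraries where they do the work, as an engineer would, in place of code of your own. Each camera call takes 0.05 s, during which the arm holds its last target. There are 200 camera calls.

## Working session

There is one attempt and no reset: what is moved stays moved. The work goes in short steps, Python scripts to look and compute and a tool call to move; the robot and the scene stay as the last step left them, time stands still between calls to the robot, and variables do not carry over. Pictures are saved under pics/ and viewed, about 12 in all and at most 16, crops included, and the job is handed in when it is done.

Besides the shell and the picture viewer there is one more tool, called after ">>>" by a JSON object that holds its "op" and its "data". step_arm: Moves the arm, as the interface text tells. Its arguments: {"type":"object","properties":{"plan":{"type":"array","items":{"type":"array","items":{"type":"number"}}},"force":{"type":"number"}},"required":["plan"]}

```bash
ls; mkdir -p pics; python3 - <<'E'
from plant import bot
import cv2, numpy as np
s=bot.observe(); print(s['clock'],s['position'],s['tool_rot'])
for n in ('top','side','wrist'):
    im=bot.camera(n); cv2.imwrite(f'pics/{n}0.png',im[:,:,::-1]); print(n,bot.get_calibration(n))
for t in ['bolt_knob','bar','tote','rest','rack','block0','block1','block2','block3','block4','flask','dye_jar','brush']:
  for c in ('top','side'):
    print(t,c,[(np.round(d['point'],3).tolist(),round(d['conf'],2)) for d in bot.search_frame(c,t)[:4]])
E
```

```text
pics
0.0 [ 0.26073212 -0.62192426  0.22997528] [-1.13044983e-03  9.80379637e-01  1.97115411e-01 -6.84541097e-05]
top {'vfov': 46.66359905246527, 'cx': 323.037528200618, 'cy': 199.35226886116286, 'origin': array([ 0.37879709, -0.06829977,  1.22683985]), 'attitude': array([-0.05335341,  0.71401165, -0.69467456,  0.06905098])}
side {'vfov': 52.63997801808832, 'cx': 320.6111664038819, 'cy': 196.0169641823022, 'origin': array([0.0816016 , 0.69160463, 0.65572965]), 'attitude': array([ 0.13300646, -0.2553126 ,  0.83904015, -0.46166697])}
wrist {'vfov': 67.26839333053904, 'cx': 319.30459838924116, 'cy': 196.94450018356943, 'origin': array([ 0.32077498, -0.59720202,  0.37264455]), 'attitude': array([ 0.10817992,  0.82549621, -0.54907383, -0.07328739])}
bolt_knob top [([0.513, 0.063, 0.087], 0.69)]
bolt_knob side [([0.517, 0.076, 0.089], 0.55), ([0.536, -0.024, 0.054], 0.16)]
bar top []
bar side [([0.545, -0.075, 0.073], 0.69), ([0.517, -0.103, 0.03], 0.41)]
tote top [([0.461, 0.295, 0.003], 0.73)]
tote side [([0.512, 0.078, 0.089], 0.74), ([0.463, 0.294, 0.003], 0.58)]
rest top [([0.694, 0.01
[... 1154 characters left out ...]
.027], 0.81), ([0.403, -0.094, 0.021], 0.8), ([0.516, -0.101, 0.026], 0.78), ([0.385, -0.2, 0.021], 0.76)]
block4 top [([0.344, 0.072, 0.023], 0.83), ([0.686, -0.23, 0.028], 0.81), ([0.537, -0.027, 0.03], 0.78), ([0.521, -0.12, 0.03], 0.73)]
block4 side [([0.53, -0.058, 0.027], 0.81), ([0.403, -0.094, 0.021], 0.8), ([0.516, -0.101, 0.026], 0.78), ([0.385, -0.2, 0.021], 0.76)]
flask top [([0.592, -0.406, 0.137], 0.66), ([0.694, 0.015, 0.01], 0.59), ([0.522, -0.116, 0.007], 0.41)]
flask side [([0.584, -0.394, 0.108], 0.65)]
dye_jar top [([0.697, 0.247, 0.069], 0.66)]
dye_jar side [([0.693, 0.264, 0.05], 0.97)]
brush top [([0.795, -0.114, 0.035], 0.71)]
brush side [([0.784, -0.1, 0.029], 0.84)]
```

View pics/top0.png

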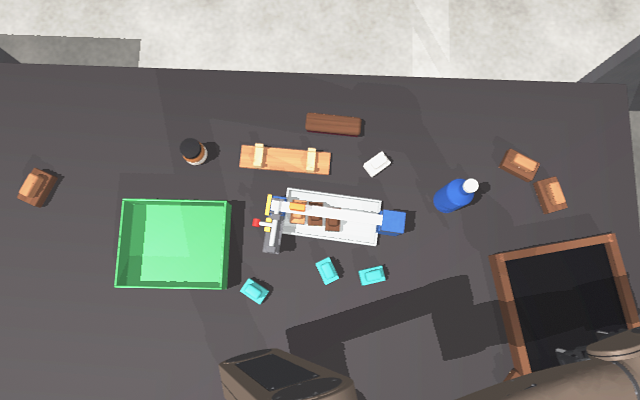

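View pics/side0.png

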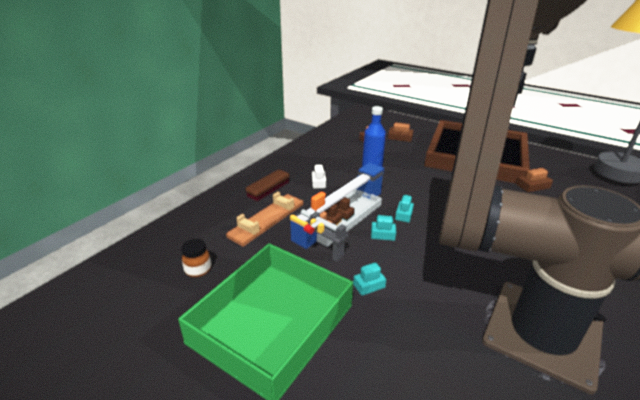

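```bash
cat > h.py <<'E'
from plant import bot
import cv2, numpy as np
from scipy.spatial.transform import Rotation as R
def rot(q): return R.from_quat(np.r_[q[1:],q[0]])
def down(yaw, tilt=None):
    "tool z down, tool x at heading yaw (rad); optional tilt rotvec (world) applied after"
    r=R.from_matrix(np.array([[np.cos(yaw),np.sin(yaw),0],[np.sin(yaw),-np.cos(yaw),0],[0,0,-1]]))
    return R.from_rotvec(tilt)*r if tilt is not None else r
def go(p,r):
    "shift mm and turn deg from the present pose to TCP p, rotation r"
    s=bot.observe(); r0=rot(s['tool_rot'])
    d=r0.inv().apply(np.array(p)-s['position'])*1e3; w=np.degrees((r0.inv()*r).as_rotvec())
    print('GO',np.round(d,1).tolist(),np.round(w,1).tolist(),'n',round(max(np.linalg.norm(d)/62.5,np.linalg.norm(w)/10.7),1))
def cam(name):
    c=bot.get_calibration(name); f=200/np.tan(np.radians(c['vfov']/2)); return c,f
def ray(c,u,v,z):
    f=200/np.tan(np.radians(c['vfov']/2)); d=rot(c['attitude']).apply([(u-c['cx'])/f,(v-c['cy'])/f,1])
    o=np.array(c['origin']); return o+d*(z-o[2])/d[2]
def proj(c,P):
    f=200/np.tan(np.radians(c['vfov']/2)); q=rot(c['attitude']).inv().apply(np.atleast_2d(P)-c['origin'])
    return q[:,:2]/q[:,2:]*f+[c['cx'],c['cy']]
def st():
    s=bot.observe(); print('t',round(s['clock'],2),'p',np.round(s['position'],4),'F',np.round(s['ft_force'],1),'gap',round(s['finger_gap']*1e3,1)); return s
E
python3 - <<'E'
from h import *
go([0.46,-0.06,0.30],down(0))
E
```

```text
GO [401.0, -441.9, -68.7] [-0.0, 0.0, 22.7] n 9.6
```

>>> {"op": "step_arm", "data": {"plan": [[401, -442, -69, 0, 0, 22.7, 85], [401, -442, -69, 0, 0, 22.7, 85], [401, -442, -69, 0, 0, 22.7, 85], [401, -442, -69, 0, 0, 22.7, 85], [401, -442, -69, 0, 0, 22.7, 85], [401, -442, -69, 0, 0, 22.7, 85], [401, -442, -69, 0, 0, 22.7, 85], [401, -442, -69, 0, 0, 22.7, 85]]}}

```text
clock: 2.45
position: [0.4268, -0.1524, 0.2894]
tool_rot: [0.0, 1.0, 0.0, 0.001]
ft_force: [0.8, -0.1, 0.5]
finger_gap: 0.085
```

```bash
python3 - <<'E'
from h import *
go([0.46,-0.06,0.30],down(0))
E
```

```text
GO [33.2, -92.4, -10.6] [0.0, -0.1, 0.0] n 1.6
```

>>> {"op": "step_arm", "data": {"plan": [[33, -92, -10, 0, 0, 0, 85], [33, -92, -10, 0, 0, 0, 85], [33, -92, -10, 0, 0, 0, 85], [33, -92, -10, 0, 0, 0, 85]]}}

```text
clock: 2.95
position: [0.4596, -0.0608, 0.2993]
tool_rot: [0.001, 1.0, 0.0, 0.001]
ft_force: [0.4, -0.5, -0.4]
finger_gap: 0.0853
```

```bash
python3 - <<'E'
from h import *
import pickle
st(); c=bot.get_calibration('wrist'); im=bot.camera('wrist'); pickle.dump(c,open('w1.pkl','wb')); cv2.imwrite('pics/w1.png',im[:,:,::-1]); print(c)
uv=proj(c,[[.53,-.06,.07]])[0]; print(uv)
for t in ['bolt_knob','bar','rest','block0','rack']:
    print(t,[(np.round(d['point'],3).tolist(),round(d['conf'],2)) for d in bot.search_frame('wrist',t)[:6]])
x0,y0=120,0
crop=im[:, 120:520]; cv2.imwrite('pics/w1c.png',cv2.resize(crop,(600,600),interpolation=cv2.INTER_CUBIC)[:,:,::-1])
E
```

```text
t 2.95 p [ 0.4596 -0.0608  0.2993] F [ 0.4 -0.5 -0.4] gap 85.3
{'vfov': 67.26839333053904, 'cx': 319.30459838924116, 'cy': 196.94450018356943, 'origin': array([ 0.52450906, -0.06081009,  0.44176272]), 'attitude': array([-0.09245139, -0.70107044,  0.70107499,  0.09190663])}
[318.38527612 111.71984474]
bolt_knob [([0.512, 0.069, 0.091], 0.56)]
bar [([0.543, -0.101, 0.076], 0.63)]
rest [([0.665, -0.055, 0.01], 0.64)]
block0 [([0.525, -0.114, 0.033], 0.92), ([0.359, 0.07, 0.024], 0.91), ([0.544, -0.029, 0.029], 0.89), ([0.533, -0.066, 0.033], 0.88), ([0.414, -0.102, 0.024], 0.85), ([0.405, -0.216, 0.028], 0.58)]
rack [([0.524, -0.102, 0.016], 0.88)]
```

View pics/w1.png

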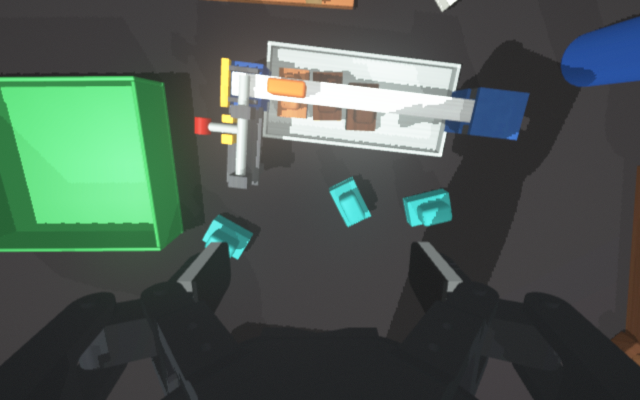

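```bash
python3 - <<'E'
from h import *
import pickle
c=pickle.load(open('w1.pkl','rb'))
P=np.array([ray(c,u,v,.022) for u,v in [(269,42),(460,65),(443,156),(265,138)]]); print(np.round(P,4))
for a,b in ((0,1),(3,2)): d=P[a]-P[b]; print(np.linalg.norm(d),np.degrees(np.arctan2(-d[0],d[1])))
for a,b in ((0,3),(1,2)): d=P[a]-P[b]; print(np.linalg.norm(d),np.degrees(np.arctan2(d[1],d[0])))
m=P.mean(0); print('centre',m)
print('knob',ray(c,202,126,.086),'lip ends',ray(c,226,60,.076),ray(c,226,105,.076))
print('bar ends',ray(c,232,84,.074),ray(c,475,110,.074),'grip top',ray(c,287,88,.110))
E
cat >> h.py <<'E'
def rackpt(cx,cy,yaw,p):
    p=np.atleast_2d(p); c,s=np.cos(yaw),np.sin(yaw)
    return np.c_[cx+c*p[:,0]-s*p[:,1],cy+s*p[:,0]+c*p[:,1],p[:,2]]
E
```

```text
[[ 0.6159  0.0028  0.022 ]
 [ 0.5889 -0.2432  0.022 ]
 [ 0.4713 -0.2337  0.022 ]
 [ 0.496   0.0134  0.022 ]]
0.24741671116457195 -6.267112382377451
0.24835482786366425 -5.704789020214281
0.1203969937426235 -5.083019970763076
0.11798327973798874 -4.608884662545935
centre [ 0.54301687 -0.1151651   0.022     ]
knob [0.51392196 0.07404151 0.086     ] lip ends [0.58575407 0.04363716 0.076     ] [0.53742561 0.04750894 0.076     ]
bar ends [0.56061408 0.03934833 0.074     ] [ 0.53190609 -0.24415968  0.074     ] grip top [ 0.55317153 -0.02742217  0.11      ]
```

```bash
cat >> h.py <<'E'
RK=(0.5435,-0.1145,-0.101); H=RK[2]+np.pi/2
def W(x,y,z): return rackpt(*RK,[x,y,z])[0]
E
python3 - <<'E'
from h import *
print(bot.observe()['joint_positions'],bot.hold_point_z)
print(W(-.05,.184,.063))
go(W(-.05,.184,.13),down(H))
E
```

```text
[-3.51715096e-01 -2.45254025e-01  1.99380977e+00 -2.63075961e-04
  1.39185010e+00  1.22079598e+00] 0.0187
[0.51230723 0.07360372 0.063     ]
GO [52.3, -135.1, 169.2] [0.1, -0.0, -84.3] n 7.9
```

>>> {"op": "step_arm", "data": {"plan": [[52, -135, 169, 0, 0, -84.3, 45], [52, -135, 169, 0, 0, -84.3, 45], [52, -135, 169, 0, 0, -84.3, 45], [52, -135, 169, 0, 0, -84.3, 45], [52, -135, 169, 0, 0, -84.3, 45], [52, -135, 169, 0, 0, -84.3, 45], [52, -135, 169, 0, 0, -84.3, 45], [52, -135, 169, 0, 0, -84.3, 45]]}}

```text
clock: 4.25
position: [0.5121, 0.073, 0.1301]
tool_rot: [0.001, 0.74, 0.672, 0.0]
ft_force: [0.3, -0.1, -0.5]
finger_gap: 0.0445
```

```bash
python3 - <<'E'
from h import *
st(); go(W(-.05,.184,.13),down(H)); 
c=bot.get_calibration('wrist'); im=bot.camera('wrist'); cv2.imwrite('pics/w2.png',im[:,:,::-1])
print(proj(c,[W(-.05,.183,.091),W(-.059,.183,.091),W(-.041,.183,.091)]))
hsv=cv2.cvtColor(im,cv2.COLOR_RGB2HSV); m=((hsv[...,0]<6)|(hsv[...,0]>174))&(hsv[...,1]>170)&(hsv[...,2]>80)
n,l,stt,ce=cv2.connectedComponentsWithStats(m.astype('u1')); print([(stt[i].tolist(),ce[i].round(1).tolist()) for i in range(1,n) if stt[i,4]>60])
go(W(-.05,.184,.063),down(H))
E
```

```text
t 4.25 p [0.5121 0.073  0.1301] F [ 0.3 -0.1 -0.5] gap 44.5
GO [0.6, 0.1, 0.1] [0.1, 0.0, 0.3] n 0.0
[[320.23799678 222.51520631]
 [306.16706716 222.46430886]
 [334.30633117 222.56609438]]
[([310, 204, 28, 10, 250], [324.0, 208.2]), ([310, 220, 28, 10, 251], [324.1, 224.1])]
GO [0.7, 0.1, 67.1] [0.1, 0.0, 0.4] n 1.1
```

View pics/w2.png

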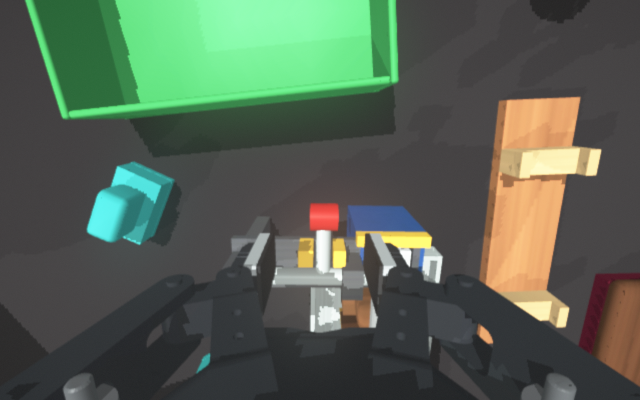

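>>> {"op": "step_arm", "data": {"plan": [[1.5, 2.2, 50, 0, 0, 0, 45], [1.5, 2.2, 67, 0, 0, 0, 45], [1.5, 2.2, 67, 0, 0, 0, 45], [1.5, 2.2, 67, 0, 0, 0, 10], [1.5, 2.2, 67, 0, 0, 0, 10], [1.5, 2.2, 67, 0, 0, 0, 10], [1.5, 2.2, 67, 0, 0, 0, 10]], "force": 40}}

```text
clock: 5.18
position: [0.5152, 0.0742, 0.0643]
tool_rot: [0.001, 0.739, 0.673, 0.001]
ft_force: [-0.9, 0.0, 4.8]
finger_gap: 0.0173
```

```bash
sed -i 's/^RK=.*/RK=(0.5455,-0.1135,-0.101); H=RK[2]+np.pi\/2/' h.py; python3 - <<'E'
from h import *
s=st(); p=s['position']
for th in np.arange(.2,1.3,.2): # arc rows: shift tool x (=rack y), tool z (down)
    print(round(th,2),round(45*(np.cos(th)-1),1),round(-45*np.sin(th),1))
E
```

```text
t 5.17 p [0.5152 0.0742 0.0643] F [-0.9  0.   4.8] gap 17.3
0.2 -0.9 -8.9
0.4 -3.6 -17.5
0.6 -7.9 -25.4
0.8 -13.6 -32.3
1.0 -20.7 -37.9
1.2 -28.7 -41.9
```

>>> {"op": "step_arm", "data": {"plan": [[-0.9, 0, -9, 0, 0, 0, 10], [-3.6, 0, -17.5, 0, 0, 0, 10], [-8, 0, -25.4, 0, 0, 0, 10], [-13.6, 0, -32.3, 0, 0, 0, 10], [-20.7, 0, -38, 0, 0, 0, 10], [-26.5, 0, -41, 0, 0, 0, 10], [-26.5, 0, -41, 0, 0, 0, 10], [-26.5, 0, -41, 0, 0, 0, 10]]}}

```text
clock: 6.18
position: [0.5124, 0.0478, 0.1061]
tool_rot: [0.001, 0.739, 0.673, 0.0]
ft_force: [-3.6, 3.0, -1.7]
finger_gap: 0.0171
```

```bash
python3 - <<'E'
from h import *
st(); im=bot.camera('wrist'); cv2.imwrite('pics/w3.png',im[180:330,200:450,::-1])
E
```

```text
t 6.17 p [0.5124 0.0478 0.1061] F [-3.6  3.  -1.7] gap 17.1
```

View pics/w3.png

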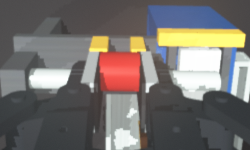

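>>> {"op": "step_arm", "data": {"plan": [[0, -12, 0, 0, 0, 0, 10], [0, -24, 0, 0, 0, 0, 10], [0, -34, 0, 0, 0, 0, 10], [0, -35, 0, 0, 0, 0, 10], [0, -35, 0, 0, 0, 0, 10]]}}

```text
clock: 6.85
position: [0.4774, 0.0513, 0.1063]
tool_rot: [0.001, 0.739, 0.673, 0.001]
ft_force: [1.7, 4.9, -3.8]
finger_gap: 0.0171
```

```bash
python3 - <<'E'
from h import *
st()
E
```

```text
t 6.85 p [0.4774 0.0513 0.1063] F [ 1.7  4.9 -3.8] gap 17.1
```

Moved 35 mm. Release, rise, and look over the bar's grip.

>>> {"op": "step_arm", "data": {"plan": [[0, 0, 0, 0, 0, 0, 40], [0, 0, 0, 0, 0, 0, 40], [0, 0, -60, 0, 0, 0, 40], [0, 0, -60, 0, 0, 0, 40], [0, 0, -60, 0, 0, 0, 40]]}}

```text
clock: 7.48
position: [0.4776, 0.0509, 0.167]
tool_rot: [0.002, 0.739, 0.673, 0.001]
ft_force: [0.2, -0.7, -0.5]
finger_gap: 0.0403
```

```bash
python3 - <<'E'
from h import *
st(); print(W(0,.088,.15)); go(W(0,.088,.15),down(H))
E
```

```text
t 7.47 p [0.4776 0.0509 0.167 ] F [ 0.2 -0.7 -0.5] gap 40.3
[ 0.5543729  -0.02594846  0.15      ]
GO [-69.3, 83.6, 17.4] [0.2, 0.1, 0.4] n 1.8
```

>>> {"op": "step_arm", "data": {"plan": [[-35, 42, 0, 0.2, 0.1, 0.4, 40], [-69, 83.5, 17, 0.2, 0.1, 0.4, 40], [-69, 83.5, 17, 0.2, 0.1, 0.4, 40], [-69, 83.5, 17, 0.2, 0.1, 0.4, 40]]}}

```text
clock: 7.98
position: [0.5532, -0.0255, 0.1487]
tool_rot: [-0.002, 0.742, 0.671, -0.001]
ft_force: [0.2, 0.3, 0.2]
finger_gap: 0.04
```

```bash
python3 - <<'E'
from h import *
st(); go(W(0,.088,.079),down(H))
c=bot.get_calibration('wrist'); im=bot.camera('wrist'); cv2.imwrite('pics/w4.png',im[:,:,::-1])
print(proj(c,[W(0,.088,.11),W(-.008,.108,.11),W(.008,.108,.11),W(0,.154,.074),W(-.03,.138,.082)]).round())
hsv=cv2.cvtColor(im,cv2.COLOR_RGB2HSV); m=(hsv[...,0]>6)&(hsv[...,0]<17)&(hsv[...,1]>200)&(hsv[...,2]>200)
n,l,stt,ce=cv2.connectedComponentsWithStats(m.astype('u1')); print([(stt[i].tolist(),ce[i].round(1).tolist()) for i in range(1,n) if stt[i,4]>60])
E
```

```text
t 7.97 p [ 0.5532 -0.0255  0.1487] F [0.2 0.3 0.2] gap 40.0
GO [-0.4, 1.5, 69.7] [-0.2, -0.1, 0.0] n 1.1
[[322. 223.]
 [309. 192.]
 [335. 192.]
 [322. 116.]
 [278. 140.]]
[]
```

View pics/w4.png

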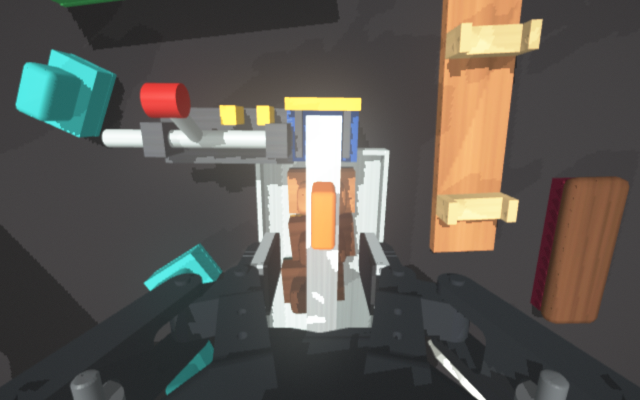

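>>> {"op": "step_arm", "data": {"plan": [[0, 1, 50, 0, 0, 0, 40], [0, 1, 69, 0, 0, 0, 40], [0, 1, 69, 0, 0, 0, 40], [0, 1, 69, 0, 0, 0, 8], [0, 1, 69, 0, 0, 0, 8], [0, 1, 69, 0, 0, 0, 8], [0, 1, 69, 0, 0, 0, 8]], "force": 110}}

```text
clock: 8.9
position: [0.5556, -0.0253, 0.0828]
tool_rot: [0.0, 0.742, 0.671, 0.001]
ft_force: [-1.5, 1.6, 6.7]
finger_gap: 0.0143
```

```bash
python3 - <<'E'
from h import *
s=st(); p=s['position']; r0=rot(s['tool_rot'])
ax=np.array([np.cos(RK[2]),np.sin(RK[2]),0])
piv=W(0,-.170,.067)
for a in (.03,.06):
    r=R.from_rotvec(ax*a); go(piv+r.apply(p-piv)+[0,0,.001],r*r0)
# draw 62mm along rack y
r=R.from_rotvec(ax*.06); dy=np.array([-np.sin(RK[2]),np.cos(RK[2]),0])
print('near z', (piv+r.apply(W(0,.154,.066)-piv))[2])
for D in (.03,.062,.09): go(piv+r.apply(p-piv)+[0,0,.001]+dy*D,r*r0)
E
```

```text
t 8.9 p [ 0.5556 -0.0253  0.0828] F [-1.5  1.6  6.7] gap 14.3
GO [-0.6, 0.0, -8.8] [-0.0, 1.7, 0.0] n 0.2
GO [-1.4, 0.0, -16.5] [-0.0, 3.4, 0.0] n 0.3
near z 0.08543013755940485
GO [28.6, 0.0, -16.5] [-0.0, 3.4, 0.0] n 0.5
GO [60.6, 0.1, -16.4] [-0.0, 3.4, 0.0] n 1.0
GO [88.6, 0.1, -16.4] [-0.0, 3.4, 0.0] n 1.4
```

>>> {"op": "step_arm", "data": {"plan": [[-0.3, 0, -5, 0, 0.9, 0, 8], [-0.6, 0, -9, 0, 1.7, 0, 8], [-1, 0, -13, 0, 2.6, 0, 8], [-1.4, 0, -17.5, 0, 3.5, 0, 8], [-1.4, 0, -17.5, 0, 3.5, 0, 8], [-1.4, 0, -17.5, 0, 3.5, 0, 8]]}}

```text
clock: 9.65
position: [0.5553, -0.0267, 0.1001]
tool_rot: [-0.02, 0.741, 0.67, 0.023]
ft_force: [-0.1, -0.9, -1.3]
finger_gap: 0.0138
```

```bash
python3 - <<'E'
from h import *
st(); c=bot.get_calibration('wrist'); im=bot.camera('wrist'); cv2.imwrite('pics/w5.png',im[:260,180:480,::-1])
print(proj(c,[W(0,.154,.0935),W(0,.162,.076),W(0,.154,.074)])-[180,0])
dy=np.array([-np.sin(RK[2]),np.cos(RK[2]),0])
s=bot.observe(); go(s['position']+dy*.06,rot(s['tool_rot']))
E
```

```text
t 9.65 p [ 0.5553 -0.0267  0.1001] F [-0.1 -0.9 -1.3] gap 13.8
[[138.30799871 114.44927529]
 [138.3747108  101.46687849]
 [138.38318162 116.91536948]]
GO [59.9, 0.0, 3.7] [0.0, 0.0, 0.0] n 1.0
```

View pics/w5.png

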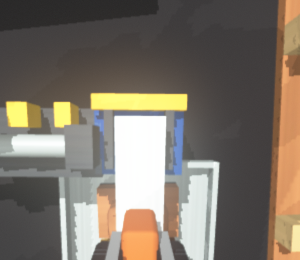

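>>> {"op": "step_arm", "data": {"plan": [[15, 0, 0.5, 0, 0, 0, 8], [30, 0, 1.5, 0, 0, 0, 8], [45, 0, 2.5, 0, 0, 0, 8], [60, 0, 3, 0, 0, 0, 8], [66, 0, 3, 0, 0, 0, 8], [66, 0, 3, 0, 0, 0, 8], [66, 0, 3, 0, 0, 0, 8]]}}

```text
clock: 10.58
position: [0.5619, 0.0388, 0.1012]
tool_rot: [-0.02, 0.741, 0.67, 0.023]
ft_force: [-0.1, 0.5, -1.9]
finger_gap: 0.0146
```

```bash
python3 - <<'E'
from h import *
import pickle
st(); 
im=bot.camera('side'); cv2.imwrite('pics/s6.png',cv2.resize(im[130:280,200:430],(690,450),interpolation=cv2.INTER_CUBIC)[:,:,::-1])
c=bot.get_calibration('wrist'); pickle.dump(c,open('w6.pkl','wb')); im=bot.camera('wrist'); cv2.imwrite('pics/w6.png',im[:,:,::-1])
E
```

```text
t 10.57 p [0.5619 0.0388 0.1012] F [-0.1  0.5 -1.9] gap 14.6
```

View pics/s6.png

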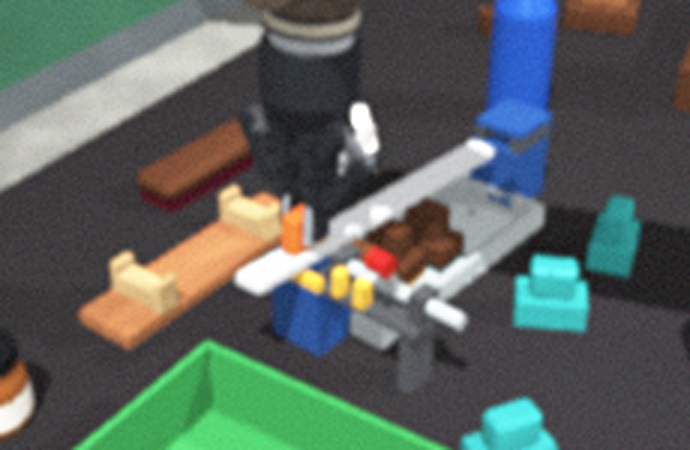

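View pics/w6.png

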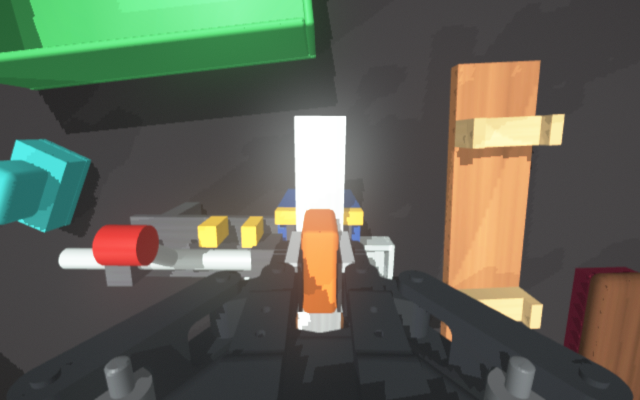

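```bash
python3 - <<'E'
from h import *
go([.562,.0388,.22],down(H)); go([.60,-.03,.25],down(H))
E
```

```text
GO [7.5, 0.2, -118.7] [0.1, -3.6, 0.0] n 1.9
GO [-55.2, 45.0, -152.6] [0.1, -3.6, 0.0] n 2.7
```

>>> {"op": "step_arm", "data": {"plan": [[4, 0, -40, 0, -1, 0, 8], [6, 0, -80, 0, -2, 0, 8], [7.5, 0, -118, 0, -3.6, 0, 8], [-20, 20, -135, 0, -3.6, 0, 8], [-55, 45, -152, 0, -3.6, 0, 8], [-55, 45, -152, 0, -3.6, 0, 8], [-55, 45, -152, 0, -3.6, 0, 8]]}}

```text
clock: 11.55
position: [0.5995, -0.0299, 0.2487]
tool_rot: [-0.0, 0.742, 0.67, -0.0]
ft_force: [-0.3, 0.2, -1.8]
finger_gap: 0.0137
```

```bash
python3 - <<'E'
from h import *
import pickle
st(); 
c=bot.get_calibration('wrist'); pickle.dump(c,open('w7.pkl','wb')); im=bot.camera('wrist'); cv2.imwrite('pics/w7.png',im[:,:,::-1])
uv=proj(c,[[.69,.015,.03]])[0]; print(uv)
x0,y0=int(uv[0])-130,max(0,int(uv[1])-130); print(x0,y0)
cv2.imwrite('pics/w7c.png',cv2.resize(im[y0:y0+260,x0:x0+260],(780,780),interpolation=cv2.INTER_CUBIC)[:,:,::-1][:600] )
print([(np.round(d['point'],3).tolist(),round(d['conf'],2)) for d in bot.search_frame('wrist','rest')])
E
```

```text
t 11.55 p [ 0.5995 -0.0299  0.2487] F [-0.3  0.2 -1.8] gap 13.7
[392.94095107 126.34989475]
262 0
[([0.696, 0.029, 0.012], 0.73), ([0.483, 0.057, 0.126], 0.64)]
```

View pics/w7.png

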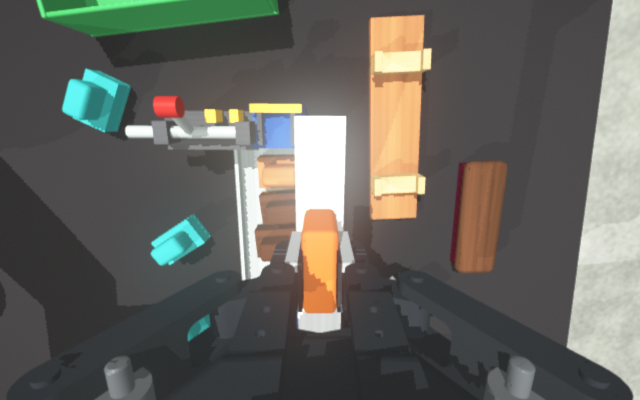

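```bash
python3 - <<'E'
from h import *
import pickle
c=pickle.load(open('w7.pkl','rb'))
for z in (.010,.015,.02):
    P=np.array([ray(c,*q,z) for q in [(370,16),(424,15.5),(416.5,218),(370,216.5)]])
    print(z,np.round(P[:,:2],4).tolist(),np.linalg.norm(P[0]-P[1]),np.linalg.norm(P[2]-P[3]),np.linalg.norm(P[0]-P[3]),np.linalg.norm(P[1]-P[2]),P.mean(0))
    d=(P[0]+P[1]-P[2]-P[3]); print('yaw',np.degrees(np.arctan2(-d[0],d[1])))
im=cv2.imread('pics/w7.png'); cv2.imwrite('pics/w7c.png',cv2.resize(im[0:230,350:450],(400,920),interpolation=cv2.INTER_CUBIC)[:,:] if 0 else np.hstack([cv2.resize(im[30:90,355:445],(400,266),interpolation=cv2.INTER_CUBIC),cv2.resize(im[160:220,355:445],(400,266),interpolation=cv2.INTER_CUBIC)]))
E
```

```text
0.01 [[0.6736, 0.1381], [0.7343, 0.1324], [0.7214, -0.1089], [0.6597, -0.1004]] 0.06095353515869001 0.062306561437222324 0.23894171914445014 0.2415911643486833 [0.69722427 0.01530706 0.01      ]
yaw -3.1995785864425734
0.015 [[0.6727, 0.1368], [0.7326, 0.1311], [0.7199, -0.107], [0.6589, -0.0986]] 0.06015380399640764 0.06148907810887569 0.2358067223264369 0.2384214059063103 [0.69602374 0.01556693 0.015     ]
yaw -3.1995785864425805
0.02 [[0.6718, 0.1354], [0.7309, 0.1298], [0.7184, -0.1051], [0.6582, -0.0969]] 0.05935407283412517 0.06067159478052926 0.23267172550842363 0.23525164746393729 [0.6948232 0.0158268 0.02     ]
yaw -3.1995785864425867
```

View pics/w7c.png

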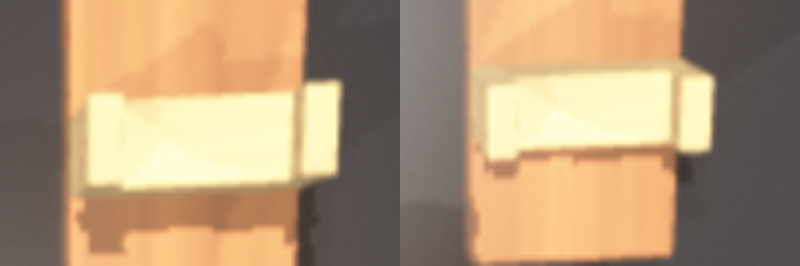

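```bash
python3 - <<'E'
from h import *
import pickle
c=pickle.load(open('w7.pkl','rb'))
a=ray(c,403.05,60.4,.04); b=ray(c,400.1,186.3,.04); d=a-b
print(a,b,np.linalg.norm(d),(a+b)/2,np.degrees(np.arctan2(-d[0],d[1])))
print('spans',np.linalg.norm(ray(c,374.6,61.5,.04)-ray(c,431.5,59.3,.04)))
yaw=np.arctan2(-d[0],d[1]); m=(a+b)/2
y=np.array([-np.sin(yaw),np.cos(yaw),0])
# bar grip in hand: TCP was at W(?) : offset along rack y of TCP from grip centre
s=bot.observe(); print('heading',rot(s['tool_rot']).as_matrix()[:,0])
g=m+y*.096; print('grip target',g)
for z in (.12,.06): go([g[0],g[1],z],down(yaw+np.pi/2))
E
```

```text
[0.70117944 0.08375411 0.04      ] [ 0.69348748 -0.05533242  0.04      ] 0.13929906334264688 [0.69733346 0.01421084 0.04      ] -3.165426006641683
spans 0.06118434106295505
heading [ 1.00243186e-01  9.94962932e-01 -2.58638660e-04]
grip target [0.70263448 0.11006437 0.04      ]
GO [148.9, 89.2, 128.2] [-0.1, 0.0, -2.6] n 3.5
GO [148.9, 89.2, 188.2] [-0.1, 0.0, -2.6] n 4.1
```

>>> {"op": "step_arm", "data": {"plan": [[50, 30, 20, 0, 0, -2.6, 8], [100, 60, 50, 0, 0, -2.6, 8], [149, 89, 90, 0, 0, -2.6, 8], [149, 89, 128, 0, 0, -2.6, 8], [149, 89, 150, 0, 0, -2.6, 8], [149, 89, 170, 0, 0, -2.6, 8], [149, 89, 180, 0, 0, -2.6, 8], [149, 89, 180, 0, 0, -2.6, 8]]}}

```text
clock: 12.65
position: [0.7024, 0.1096, 0.0684]
tool_rot: [-0.0, 0.727, 0.687, -0.0]
ft_force: [0.2, -0.4, -1.3]
finger_gap: 0.0142
```

```bash
python3 - <<'E'
from h import *
st(); yaw=np.radians(-3.2); go([.7026,.1101,.0475],down(yaw+np.pi/2))
im=bot.camera('side'); cv2.imwrite('pics/s8.png',cv2.resize(im[130:280,180:410],(690,450),interpolation=cv2.INTER_CUBIC)[:,:,::-1])
E
```

```text
t 12.65 p [0.7024 0.1096 0.0684] F [ 0.2 -0.4 -1.3] gap 14.2
GO [0.6, 0.2, 20.9] [-0.1, 0.0, -0.0] n 0.3
```

View pics/s8.png

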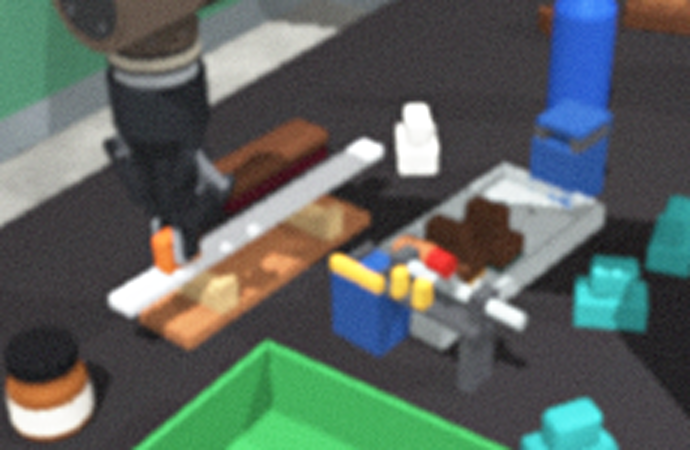

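Bar is above the rest, in line. Lower it, release and rise.

>>> {"op": "step_arm", "data": {"plan": [[0.5, 0, 8, 0, 0, 0, 8], [0.5, 0, 14, 0, 0, 0, 8], [0.5, 0, 19, 0, 0, 0, 8], [0.5, 0, 21, 0, 0, 0, 8], [0.5, 0, 21, 0, 0, 0, 8]]}}

```text
clock: 13.32
position: [0.7029, 0.1101, 0.048]
tool_rot: [0.0, 0.727, 0.687, -0.0]
ft_force: [-0.3, -0.4, -2.7]
finger_gap: 0.0143
```

```bash
python3 - <<'E'
from h import *
st()
E
```

```text
t 13.32 p [0.7029 0.1101 0.048 ] F [-0.3 -0.4 -2.7] gap 14.3
```

>>> {"op": "step_arm", "data": {"plan": [[0, 0, 1, 0, 0, 0, 8], [0, 0, 2, 0, 0, 0, 8], [0, 0, 2.5, 0, 0, 0, 8]]}}

```text
clock: 13.7
position: [0.7032, 0.1102, 0.0468]
tool_rot: [0.0, 0.727, 0.687, -0.0]
ft_force: [-2.9, 0.8, 4.2]
finger_gap: 0.0142
```

>>> {"op": "step_arm", "data": {"plan": [[0, 0, 0, 0, 0, 0, 30], [0, 0, 0, 0, 0, 0, 40], [0, 0, 0, 0, 0, 0, 40], [0, 0, -30, 0, 0, 0, 40], [0, 0, -80, 0, 0, 0, 40], [0, 0, -130, 0, 0, 0, 40], [0, 0, -130, 0, 0, 0, 60]]}}

```text
clock: 14.58
position: [0.7066, 0.1103, 0.1841]
tool_rot: [0.004, 0.726, 0.687, 0.004]
ft_force: [-0.4, -0.2, -0.5]
finger_gap: 0.0568
```

```bash
python3 - <<'E'
from h import *
st(); go(W(0,0,.20),down(H))
E
```

```text
t 14.57 p [0.7066 0.1103 0.1841] F [-0.4 -0.2 -0.5] gap 56.8
GO [-232.4, -148.2, -17.9] [0.7, -0.0, 2.6] n 4.4
```

>>> {"op": "step_arm", "data": {"plan": [[-60, -37, -18, 0, 0, 1, 60], [-120, -75, -18, 0, 0, 2.6, 60], [-232, -148, -30, 0, 0, 2.6, 60], [-232, -148, -30, 0, 0, 2.6, 60], [-232, -148, -30, 0, 0, 2.6, 60], [-232, -148, -30, 0, 0, 2.6, 60]]}}

```text
clock: 15.32
position: [0.5444, -0.1143, 0.2113]
tool_rot: [0.004, 0.743, 0.669, 0.004]
ft_force: [-0.4, 0.5, 0.2]
finger_gap: 0.0601
```

```bash
python3 - <<'E'
from h import *
import pickle
st(); c=bot.get_calibration('wrist'); pickle.dump(c,open('w9.pkl','wb')); im=bot.camera('wrist')
B=bot.search_frame('wrist','block0'); print([(np.round(d['point'],3).tolist(),round(d['conf'],2)) for d in B])
print('pred px', [proj(c,W(0,y,.061)).round()[0].tolist() for y in (-.094,-.047,0,.047,.094)])
t=bot.camera('top'); ct=bot.get_calibration('top')
# tote corners from green mask
hsv=cv2.cvtColor(t,cv2.COLOR_RGB2HSV); m=((hsv[...,0]>50)&(hsv[...,0]<80)&(hsv[...,1]>120)).astype('u1'); m[:, :60]=0;m[:,300:]=0
q=max(cv2.findContours(m,0,2)[0],key=cv2.contourArea); h=cv2.approxPolyDP(q,8,True)[:,0]; print('tote px',h.tolist())
print('rim',[np.round(ray(ct,*p,.07)[:2],3).tolist() for p in h])
print('bar on rest',[(np.round(d['point'],3).tolist(),round(d['conf'],2)) for d in bot.search_frame('top','bar')])
cv2.imwrite('pics/c9.png',np.vstack([im[:300,:,::-1][:,100:500],cv2.resize(t[120:300,100:420],(400,225))[:,:,::-1]]))
E
```

```text
t 15.32 p [ 0.5444 -0.1143  0.2113] F [-0.4  0.5  0.2] gap 60.1
[([0.353, 0.063, 0.026], 0.94), ([0.683, -0.221, 0.025], 0.89), ([0.556, -0.029, 0.029], 0.83), ([0.393, -0.202, 0.024], 0.74), ([0.536, -0.108, 0.036], 0.64), ([0.417, -0.098, 0.025], 0.61), ([0.548, -0.064, 0.031], 0.58)]
pred px [[319.0, 269.0], [319.0, 228.0], [319.0, 183.0], [319.0, 135.0], [319.0, 83.0]]
tote px [[123, 200], [115, 285], [225, 288], [226, 201]]
rim [[0.565, 0.41], [0.356, 0.408], [0.355, 0.142], [0.57, 0.153]]
bar on rest [([0.695, 0.057, 0.037], 0.97)]
```

View pics/c9.png

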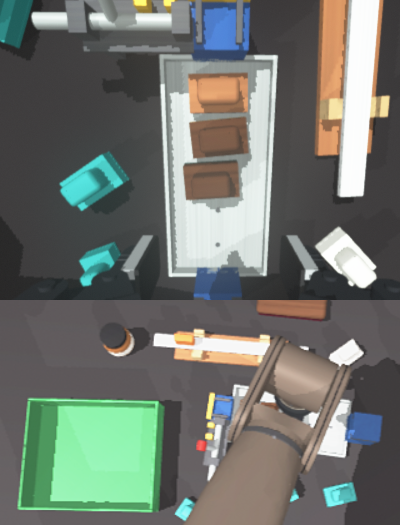

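```bash
python3 - <<'E'
from h import *
import pickle
c=pickle.load(open('w9.pkl','rb'))
for n,q in dict(A=(317.5,92),B=(317,136),C=(311,180)).items():
    p=ray(c,*q,.061); d=p[:2]-np.array(RK[:2]); co,si=np.cos(RK[2]),np.sin(RK[2]); print(n,p.round(4),'rack',np.round([co*d[0]+si*d[1],-si*d[0]+co*d[1]],4)); 
    go([p[0],p[1],.035],down(H))
E
```

```text
A [ 0.553  -0.0277  0.061 ] rack [-0.0012  0.0862]
GO [84.4, -3.4, 176.6] [0.7, -0.1, 0.1] n 3.1
B [ 0.5483 -0.0672  0.061 ] rack [-0.0019  0.0463]
GO [44.6, -4.2, 176.5] [0.7, -0.1, 0.1] n 2.9
C [ 0.5378 -0.1092  0.061 ] rack [-0.0081  0.0035]
GO [1.8, -10.4, 176.4] [0.7, -0.1, 0.1] n 2.8
```

>>> {"op": "step_arm", "data": {"plan": [[84, -3.4, 60, 0.7, 0, 0, 60], [84, -3.4, 120, 0.7, 0, 0, 60], [84, -3.4, 160, 0.7, 0, 0, 60], [84, -3.4, 176, 0.7, 0, 0, 60], [84, -3.4, 176, 0.7, 0, 0, 60], [84, -3.4, 176, 0.7, 0, 0, 30], [84, -3.4, 176, 0.7, 0, 0, 30], [84, -3.4, 176, 0.7, 0, 0, 30]], "force": 70}}

```text
clock: 16.52
position: [0.5545, -0.0285, 0.0375]
tool_rot: [0.001, 0.742, 0.671, 0.002]
ft_force: [0.9, 0.8, 3.0]
finger_gap: 0.039
```

>>> {"op": "step_arm", "data": {"plan": [[0, 0, 0, 0, 0, 0, 30], [0, 0, -20, 0, 0, 0, 30], [0, 0, -70, 0, 0, 0, 30], [0, 0, -120, 0, 0, 0, 30], [0, 0, -140, 0, 0, 0, 30]]}}

```text
clock: 17.15
position: [0.5554, -0.0291, 0.1812]
tool_rot: [0.003, 0.742, 0.671, 0.003]
ft_force: [0.6, 0.7, -1.3]
finger_gap: 0.0385
```

```bash
python3 - <<'E'
from h import *
st(); 
for y,z in ((.35,.17),(.35,.036)): go([.465,y,z],down(H))
E
```

```text
t 17.15 p [ 0.5554 -0.0291  0.1812] F [ 0.6  0.7 -1.3] gap 38.5
GO [368.1, -128.0, 10.3] [0.5, -0.0, 0.0] n 6.2
GO [368.0, -129.2, 144.3] [0.5, -0.0, 0.0] n 6.7
```

>>> {"op": "step_arm", "data": {"plan": [[62, -22, -5, 0.5, 0, 0, 30], [124, -44, -5, 0.5, 0, 0, 30], [186, -66, 0, 0.5, 0, 0, 30], [368, -129, 10, 0.5, 0, 0, 30], [368, -129, 10, 0.5, 0, 0, 30], [368, -129, 10, 0.5, 0, 0, 30], [368, -129, 10, 0.5, 0, 0, 30], [368, -129, 60, 0.5, 0, 0, 30]]}}

```text
clock: 18.15
position: [0.4674, 0.3526, 0.1244]
tool_rot: [0.002, 0.741, 0.672, 0.006]
ft_force: [0.3, -0.7, -1.8]
finger_gap: 0.0388
```

```bash
python3 - <<'E'
from h import *
st(); go([.465,.35,.038],down(H))
E
```

```text
t 18.15 p [0.4674 0.3526 0.1244] F [ 0.3 -0.7 -1.8] gap 38.8
GO [-3.4, -3.0, 86.4] [0.6, -0.4, 0.2] n 1.4
```

>>> {"op": "step_arm", "data": {"plan": [[-3, -3, 40, 0.5, -0.4, 0, 30], [-3, -3, 70, 0.5, -0.4, 0, 30], [-3, -3, 86, 0.5, -0.4, 0, 30], [-3, -3, 86, 0.5, -0.4, 0, 30], [-3, -3, 86, 0.5, -0.4, 0, 60], [-3, -3, 86, 0.5, -0.4, 0, 60], [-3, -3, 40, 0.5, -0.4, 0, 60], [-3, -3, -40, 0.5, -0.4, 0, 60]]}}

```text
clock: 19.15
position: [0.4627, 0.3491, 0.1465]
tool_rot: [0.0, 0.741, 0.672, -0.002]
ft_force: [0.9, 0.4, 0.3]
finger_gap: 0.0602
```

```bash
python3 - <<'E'
from h import *
st(); go([.5483,-.0672,.16],down(H)); go([.5483,-.0672,.035],down(H))
E
```

```text
t 19.15 p [0.4627 0.3491 0.1465] F [0.9 0.4 0.3] gap 60.2
GO [-406.0, 125.9, -12.6] [-0.1, 0.2, 0.2] n 6.8
GO [-405.6, 126.2, 112.4] [-0.1, 0.2, 0.2] n 7.0
```

>>> {"op": "step_arm", "data": {"plan": [[-60, 19, -35, 0, 0, 0, 60], [-406, 126, -35, 0, 0, 0, 60], [-406, 126, -35, 0, 0, 0, 60], [-406, 126, -35, 0, 0, 0, 60], [-406, 126, -35, 0, 0, 0, 60], [-406, 126, -35, 0, 0, 0, 60], [-406, 126, -35, 0, 0, 0, 60], [-406, 126, -35, 0, 0, 0, 60]]}}

```text
clock: 20.15
position: [0.5493, -0.071, 0.1834]
tool_rot: [0.001, 0.743, 0.67, -0.002]
ft_force: [0.1, 0.3, 0.9]
finger_gap: 0.0601
```

```bash
python3 - <<'E'
from h import *
st(); go([.5483,-.0672,.035],down(H))
c=bot.get_calibration('wrist'); im=bot.camera('wrist'); cv2.imwrite('pics/w10.png',im[:320,120:520,::-1])
print(proj(c,[[.5483,-.0672,.061],[.5378,-.1092,.061]])-[120,0])
print([(np.round(d['point'],3).tolist(),round(d['conf'],2)) for d in bot.search_frame('wrist','block0')])
E
```

```text
t 20.15 p [ 0.5493 -0.071   0.1834] F [0.1 0.3 0.9] gap 60.1
GO [4.3, -1.3, 148.4] [-0.0, 0.2, -0.2] n 2.4
[[198.35656215 186.23342613]
 [191.92163037 230.60944141]]
[([0.548, -0.059, 0.036], 0.97), ([0.355, 0.075, 0.025], 0.77), ([0.42, -0.102, 0.024], 0.72), ([0.537, -0.104, 0.034], 0.63), ([0.688, -0.203, 0.02], 0.62), ([0.395, -0.232, 0.055], 0.43)]
```

View pics/w10.png

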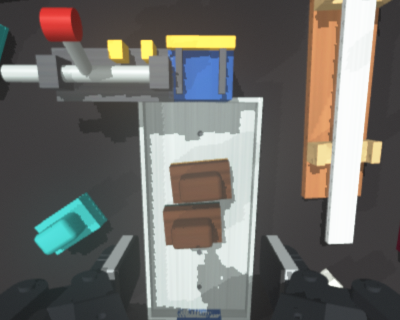

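>>> {"op": "step_arm", "data": {"plan": [[4.3, 0.5, 60, 0, 0, 0, 60], [4.3, 0.5, 110, 0, 0, 0, 60], [4.3, 0.5, 138, 0, 0, 0, 60], [4.3, 0.5, 148, 0, 0, 0, 60], [4.3, 0.5, 148, 0, 0, 0, 60], [4.3, 0.5, 148, 0, 0, 0, 30], [4.3, 0.5, 148, 0, 0, 0, 30], [4.3, 0.5, 148, 0, 0, 0, 30]]}}

```text
clock: 21.25
position: [0.5508, -0.064, 0.0371]
tool_rot: [0.002, 0.741, 0.671, -0.0]
ft_force: [-0.8, 2.1, 6.8]
finger_gap: 0.039
```

>>> {"op": "step_arm", "data": {"plan": [[0, 0, 0, 0, 0, 0, 30], [0, 0, -20, 0, 0, 0, 30], [0, 0, -70, 0, 0, 0, 30], [0, 0, -120, 0, 0, 0, 30], [0, 0, -150, 0, 0, 0, 30]]}}

```text
clock: 21.88
position: [0.5511, -0.0638, 0.1897]
tool_rot: [0.003, 0.742, 0.671, 0.0]
ft_force: [0.4, -1.0, -1.2]
finger_gap: 0.0389
```

```bash
python3 - <<'E'
from h import *
st(); go([.465,.28,.17],down(H))
E
```

```text
t 21.88 p [ 0.5511 -0.0638  0.1897] F [ 0.4 -1.  -1.2] gap 38.9
GO [333.6, -120.1, 17.9] [0.3, 0.2, 0.1] n 5.7
```

>>> {"op": "step_arm", "data": {"plan": [[62, -22, 0, 0, 0, 0, 30], [333, -120, 0, 0, 0, 0, 30], [333, -120, 0, 0, 0, 0, 30], [333, -120, 0, 0, 0, 0, 30], [333, -120, 0, 0, 0, 0, 30], [333, -120, 18, 0, 0, 0, 30], [333, -120, 50, 0, 0, 0, 30], [333, -120, 70, 0, 0, 0, 30]]}}

```text
clock: 22.88
position: [0.4635, 0.2794, 0.1155]
tool_rot: [0.003, 0.741, 0.672, -0.001]
ft_force: [0.0, -0.6, -1.3]
finger_gap: 0.0389
```

```bash
python3 - <<'E'
from h import *
st(); go([.465,.28,.038],down(H))
E
```

```text
t 22.88 p [0.4635 0.2794 0.1155] F [ 0.  -0.6 -1.3] gap 38.9
GO [1.2, 1.2, 77.5] [0.1, 0.3, 0.2] n 1.2
```

>>> {"op": "step_arm", "data": {"plan": [[1, 1, 35, 0, 0, 0, 30], [1, 1, 65, 0, 0, 0, 30], [1, 1, 77.5, 0, 0, 0, 30], [1, 1, 77.5, 0, 0, 0, 30], [1, 1, 77.5, 0, 0, 0, 60], [1, 1, 77.5, 0, 0, 0, 60], [1, 1, 30, 0, 0, 0, 60], [1, 1, -65, 0, 0, 0, 60]]}}

```text
clock: 23.88
position: [0.4634, 0.2799, 0.1479]
tool_rot: [0.002, 0.741, 0.671, -0.003]
ft_force: [0.8, 0.1, 0.5]
finger_gap: 0.06
```

```bash
python3 - <<'E'
from h import *
st(); go([.539,-.107,.17],down(H))
E
```

```text
t 23.88 p [0.4634 0.2799 0.1479] F [0.8 0.1 0.5] gap 60.0
GO [-377.7, 113.2, -19.5] [-0.0, 0.4, 0.1] n 6.3
```

>>> {"op": "step_arm", "data": {"plan": [[-60, 18, -35, 0, 0, 0, 60], [-377, 113, -35, 0, 0, 0, 60], [-377, 113, -35, 0, 0, 0, 60], [-377, 113, -35, 0, 0, 0, 60], [-377, 113, -35, 0, 0, 0, 60], [-377, 113, -35, 0, 0, 0, 60], [-377, 113, -35, 0, 0, 0, 60], [-377, 113, -35, 0, 0, 0, 60]]}}

```text
clock: 24.88
position: [0.5392, -0.1081, 0.1861]
tool_rot: [0.003, 0.742, 0.67, -0.003]
ft_force: [-0.5, 0.4, 0.3]
finger_gap: 0.0603
```

```bash
python3 - <<'E'
from h import *
st(); go([.539,-.107,.036],down(H))
c=bot.get_calibration('wrist'); im=bot.camera('wrist'); cv2.imwrite('pics/w11.png',im[:,:,::-1])
print([(np.round(d['point'],3).tolist(),round(d['conf'],2)) for d in bot.search_frame('wrist','block0')])
print(proj(c,[[.539,-.107,.061]]))
hsv=cv2.cvtColor(im,cv2.COLOR_RGB2HSV); m=((hsv[...,0]<18)&(hsv[...,1]>110)&(hsv[...,2]>40)).astype('u1'); m[:, :240]=0; m[:,400:]=0
n,l,stt,ce=cv2.connectedComponentsWithStats(m); print([(stt[i].tolist(),ce[i].round(1).tolist()) for i in range(1,n) if stt[i,4]>150])
im=bot.camera('top'); print([(np.round(d['point'],3).tolist(),round(d['conf'],2)) for d in bot.search_frame('top','block0')])
E
```

```text
t 24.88 p [ 0.5392 -0.1081  0.1861] F [-0.5  0.4  0.3] gap 60.3
GO [2.2, -0.4, 150.1] [0.0, 0.4, -0.1] n 2.4
[([0.679, -0.219, 0.025], 0.9), ([0.352, 0.062, 0.024], 0.8), ([0.415, -0.102, 0.023], 0.68), ([0.54, -0.11, 0.031], 0.62), ([0.384, -0.198, 0.026], 0.6)]
[[319.41989306 187.89243816]]
[]
[([0.465, 0.338, 0.029], 0.85), ([0.39, -0.214, 0.026], 0.78), ([0.687, -0.228, 0.031], 0.69), ([0.356, 0.092, 0.023], 0.62), ([0.46, 0.259, 0.029], 0.57), ([0.391, -0.124, 0.023], 0.55)]
```

>>> {"op": "step_arm", "data": {"plan": [[1, 0, 60, 0, 0.4, 0, 60], [1, 0, 110, 0, 0.4, 0, 60], [1, 0, 138, 0, 0.4, 0, 60], [1, 0, 150, 0, 0.4, 0, 60], [1, 0, 150, 0, 0.4, 0, 60], [1, 0, 150, 0, 0.4, 0, 30], [1, 0, 150, 0, 0.4, 0, 30], [1, 0, 150, 0, 0.4, 0, 30]]}}

```text
clock: 26.08
position: [0.5402, -0.1054, 0.0377]
tool_rot: [0.001, 0.741, 0.672, 0.001]
ft_force: [0.6, 1.7, 6.2]
finger_gap: 0.0385
```

>>> {"op": "step_arm", "data": {"plan": [[0, 0, 0, 0, 0, 0, 30], [0, 0, -20, 0, 0, 0, 30], [0, 0, -70, 0, 0, 0, 30], [0, 0, -120, 0, 0, 0, 30], [0, 0, -150, 0, 0, 0, 30]]}}

```text
clock: 26.7
position: [0.5402, -0.1056, 0.1901]
tool_rot: [0.003, 0.741, 0.672, 0.001]
ft_force: [1.0, 0.3, -1.3]
finger_gap: 0.0382
```

```bash
python3 - <<'E'
from h import *
st(); go([.465,.21,.17],down(H))
E
```

```text
t 26.7 p [ 0.5402 -0.1056  0.1901] F [ 1.   0.3 -1.3] gap 38.2
GO [306.8, -105.7, 19.1] [0.3, 0.1, 0.2] n 5.2
```

>>> {"op": "step_arm", "data": {"plan": [[62, -21, 0, 0, 0, 0, 30], [306, -105, 0, 0, 0, 0, 30], [306, -105, 0, 0, 0, 0, 30], [306, -105, 0, 0, 0, 0, 30], [306, -105, 0, 0, 0, 0, 30], [306, -105, 18, 0, 0, 0, 30], [306, -105, 50, 0, 0, 0, 30], [306, -105, 70, 0, 0, 0, 30]]}}

```text
clock: 27.7
position: [0.4644, 0.2081, 0.1161]
tool_rot: [0.002, 0.741, 0.672, -0.0]
ft_force: [0.5, 0.1, -1.9]
finger_gap: 0.0384
```

```bash
python3 - <<'E'
from h import *
st(); go([.465,.21,.038],down(H))
E
```

```text
t 27.7 p [0.4644 0.2081 0.1161] F [ 0.5  0.1 -1.9] gap 38.4
GO [2.3, 0.3, 78.1] [0.1, 0.2, 0.2] n 1.3
```

>>> {"op": "step_arm", "data": {"plan": [[2, 0, 35, 0, 0, 0, 30], [2, 0, 65, 0, 0, 0, 30], [2, 0, 78, 0, 0, 0, 30], [2, 0, 78, 0, 0, 0, 30], [2, 0, 78, 0, 0, 0, 60], [2, 0, 78, 0, 0, 0, 60], [2, 0, 30, 0, 0, 0, 60], [2, 0, -75, 0, 0, 0, 60]]}}

```text
clock: 28.7
position: [0.4632, 0.2097, 0.1484]
tool_rot: [0.001, 0.741, 0.672, -0.002]
ft_force: [2.0, 0.4, 0.2]
finger_gap: 0.0603
```

```bash
python3 - <<'E'
from h import *
st(); print(W(-.083,.157,.17)); go([.4765,.05,.17],down(H))
E
```

```text
t 28.7 p [0.4632 0.2097 0.1484] F [2.  0.4 0.2] gap 60.3
[0.47875304 0.05106866 0.17      ]
GO [-157.8, 28.7, -20.9] [-0.1, 0.3, 0.2] n 2.6
```

>>> {"op": "step_arm", "data": {"plan": [[-60, 11, -25, 0, 0, 0, 42], [-157, 29, -23, 0, 0, 0, 42], [-157, 29, -23, 0, 0, 0, 42], [-157, 29, -23, 0, 0, 0, 42], [-157, 29, -23, 0, 0, 0, 42]]}}

```text
clock: 29.32
position: [0.4768, 0.051, 0.1722]
tool_rot: [0.001, 0.741, 0.672, -0.002]
ft_force: [-0.4, 0.6, -0.7]
finger_gap: 0.0422
```

```bash
python3 - <<'E'
from h import *
st(); go([.4774,.0513,.1063],down(H))
c=bot.get_calibration('wrist'); im=bot.camera('wrist'); cv2.imwrite('pics/w12.png',im[:,:,::-1])
print(proj(c,[[.4774,.0513,.134]]))
hsv=cv2.cvtColor(im,cv2.COLOR_RGB2HSV); m=(((hsv[...,0]<6)|(hsv[...,0]>174))&(hsv[...,1]>170)&(hsv[...,2]>80)).astype('u1')
n,l,stt,ce=cv2.connectedComponentsWithStats(m); print([(stt[i].tolist(),ce[i].round(1).tolist()) for i in range(1,n) if stt[i,4]>60])
E
```

```text
t 29.32 p [0.4768 0.051  0.1722] F [-0.4  0.6 -0.7] gap 42.2
GO [0.6, 0.6, 65.9] [-0.1, 0.2, 0.2] n 1.1
[[320.98150807 221.63608798]]
[([308, 196, 26, 9, 225], [320.4, 200.0]), ([308, 210, 26, 10, 230], [320.2, 214.9])]
```

```bash
python3 - <<'E'
from h import *
c=bot.get_calibration('wrist')
def rows(c,x,th,r=.009):
    cy,cz=.138+.045*np.cos(th),.082+.045*np.sin(th); a=np.linspace(0,2*np.pi,60)
    P=np.array([W(x+e,cy+r*np.cos(t),cz+r*np.sin(t)) for t in a for e in(-.009,.009)]); q=proj(c,P); return q.min(0).round(),q.max(0).round()
for th in (.7,.8,.9,1.,1.1,1.2): print(th,*rows(c,-.083,th))
bot.camera('side'); print([(d['point'],d['conf']) for d in bot.search_frame('side','bolt_knob')]); bot.camera('wrist'); print([(d['point'],d['conf']) for d in bot.search_frame('wrist','bolt_knob')])
cs=bot.get_calibration('side'); im=bot.camera('side'); hsv=cv2.cvtColor(im,cv2.COLOR_RGB2HSV); m=(((hsv[...,0]<6)|(hsv[...,0]>174))&(hsv[...,1]>170)&(hsv[...,2]>80)).astype('u1')
n,l,stt,ce=cv2.connectedComponentsWithStats(m); print([(stt[i].tolist(),ce[i].round(1).tolist()) for i in range(1,n) if stt[i,4]>20])
for th in (.7,.8,.9,1.,1.1,1.2): print(th,*rows(cs,-.083,th))
E
```

```text
0.7 [310. 177.] [337. 203.]
0.8 [310. 183.] [337. 209.]
0.9 [310. 188.] [337. 215.]
1.0 [309. 195.] [337. 221.]
1.1 [309. 201.] [337. 228.]
1.2 [309. 208.] [337. 235.]
[([0.4767, 0.06, 0.1227], 0.68)]
[([0.4781, 0.0602, 0.1299], 0.78)]
[([322, 214, 9, 8, 48], [326.3, 217.2])]
0.7 [317. 217.] [328. 228.]
0.8 [318. 215.] [329. 226.]
0.9 [319. 214.] [330. 224.]
1.0 [320. 212.] [331. 222.]
1.1 [321. 211.] [332. 221.]
1.2 [322. 209.] [334. 219.]
```

```bash
python3 - <<'E'
from h import *
go(W(-.0846,.1625,.101),down(H)); 
E
```

```text
GO [5.5, 0.6, 70.9] [-0.1, 0.3, 0.3] n 1.1
```

>>> {"op": "step_arm", "data": {"plan": [[5.5, 0.3, 50, 0, 0.3, 0.3, 42], [5.5, 0.3, 71, 0, 0.3, 0.3, 42], [5.5, 0.3, 71, 0, 0.3, 0.3, 42], [5.5, 0.3, 71, 0, 0.3, 0.3, 10], [5.5, 0.3, 71, 0, 0.3, 0.3, 10], [5.5, 0.3, 71, 0, 0.3, 0.3, 10], [5.5, 0.3, 71, 0, 0.3, 0.3, 10]], "force": 45}}

```text
clock: 30.5
position: [0.4786, 0.0568, 0.1025]
tool_rot: [0.0, 0.742, 0.67, 0.001]
ft_force: [0.7, 2.3, 5.4]
finger_gap: 0.0171
```

>>> {"op": "step_arm", "data": {"plan": [[0, 12, 0, 0, 0, 0, 10], [0, 24, 0, 0, 0, 0, 10], [0, 33, 0, 0, 0, 0, 10], [0, 36, 0, 0, 0, 0, 10], [0, 36, 0, 0, 0, 0, 10]]}}

```text
clock: 31.12
position: [0.513, 0.0534, 0.1022]
tool_rot: [-0.002, 0.742, 0.67, -0.001]
ft_force: [-6.2, 1.0, 6.7]
finger_gap: 0.017
```

```bash
python3 - <<'E'
from h import *
s=st(); d=s['position'][:2]-np.array(RK[:2]); co,si=np.cos(RK[2]),np.sin(RK[2]); print('rack',co*d[0]+si*d[1],-si*d[0]+co*d[1])
for th in (.8,.6,.4,.2,0,-.05): print(th,round(45*(np.cos(th)-np.cos(1)),1),round(45*(np.sin(1)-np.sin(th)),1))
E
```

```text
t 31.12 p [0.513  0.0534 0.1022] F [-6.2  1.   6.7] gap 17.0
rack -0.04915572034114382 0.16277743804055367
0.8 7.0 5.6
0.6 12.8 12.5
0.4 17.1 20.3
0.2 19.8 28.9
0 20.7 37.9
-0.05 20.6 40.1
```

>>> {"op": "step_arm", "data": {"plan": [[7, 0, 5.6, 0, 0, 0, 10], [12.8, 0, 12.5, 0, 0, 0, 10], [17.1, 0, 20.3, 0, 0, 0, 10], [19.8, 0, 29, 0, 0, 0, 10], [20.7, 0, 37, 0, 0, 0, 10], [20.7, 0, 38, 0, 0, 0, 10], [20.7, 0, 38, 0, 0, 0, 10]]}}

```text
clock: 32.0
position: [0.5153, 0.0751, 0.0653]
tool_rot: [-0.003, 0.742, 0.67, -0.001]
ft_force: [-3.6, 5.8, 8.1]
finger_gap: 0.0173
```

```bash
python3 - <<'E'
from h import *
st()
E
```

```text
t 32.0 p [0.5153 0.0751 0.0653] F [-3.6  5.8  8.1] gap 17.3
```

>>> {"op": "step_arm", "data": {"plan": [[0, 0, 0, 0, 0, 0, 40], [0, 0, 0, 0, 0, 0, 40], [0, 0, -30, 0, 0, 0, 40], [0, 0, -80, 0, 0, 0, 40], [-20, -30, -140, 0, 0, 0, 40], [-60, -60, -190, 0, 0, 0, 40], [-60, -60, -190, 0, 0, 0, 40], [-60, -60, -190, 0, 0, 0, 40]]}}

```text
clock: 33.0
position: [0.4505, 0.0205, 0.2555]
tool_rot: [-0.002, 0.743, 0.67, 0.0]
ft_force: [-0.7, 0.8, -0.2]
finger_gap: 0.0399
```

```bash
python3 - <<'E'
from h import *
st(); c=bot.get_calibration('wrist'); im=bot.camera('wrist'); cv2.imwrite('pics/w13.png',im[:,:,::-1])
print('knob',[(d['point'].round(3) if hasattr(d['point'],'round') else d['point'],d['conf']) for d in bot.search_frame('wrist','bolt_knob')])
im=bot.camera('side'); cv2.imwrite('pics/s13.png',cv2.resize(im[130:400,150:420],(600,600),interpolation=cv2.INTER_CUBIC)[:,:,::-1])
print('knob',[(d['point'],d['conf']) for d in bot.search_frame('side','bolt_knob')])
print('blocks',[(np.round(d['point'],3).tolist(),round(d['conf'],2)) for d in bot.search_frame('side','block0')])
E
```

```text
t 33.0 p [0.4505 0.0205 0.2555] F [-0.7  0.8 -0.2] gap 39.9
knob [([0.5125, 0.0703, 0.0932], 0.8)]
knob [([0.6936, 0.0668, 0.0366], 0.17)]
blocks [([0.452, 0.364, 0.029], 0.96), ([0.389, -0.198, 0.024], 0.88), ([0.401, -0.094, 0.022], 0.67), ([0.679, -0.218, 0.024], 0.65), ([0.452, 0.209, 0.029], 0.63), ([0.345, 0.092, 0.023], 0.63), ([0.459, 0.284, 0.028], 0.6)]
```

View pics/w13.png

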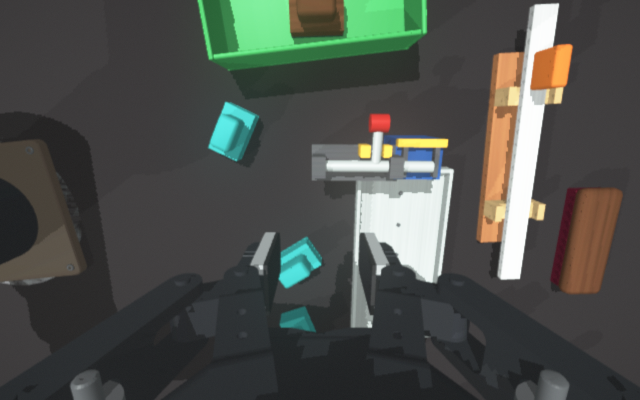

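View pics/s13.png

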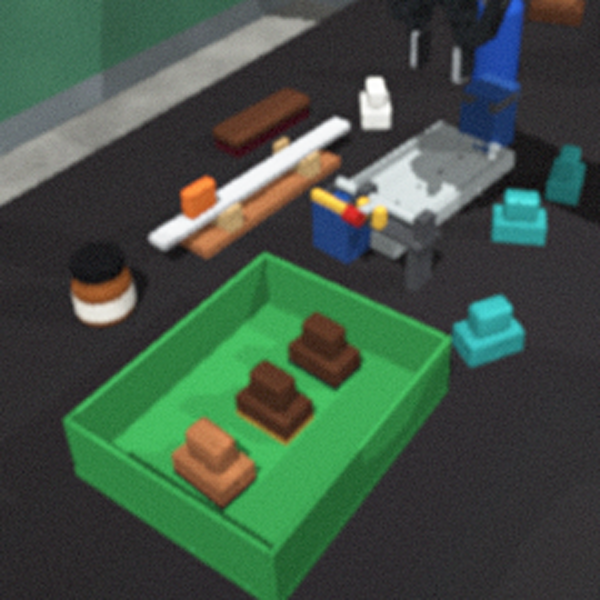

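```bash
python3 - <<'E'
from h import *
c=bot.get_calibration('wrist')
m=np.array([.6975,.0145]);yaw=np.radians(-3.2); co,si=np.cos(yaw),np.sin(yaw)
for z in (.038,.048):
  P=np.array([ray(c,*q,z) for q in [(530,6),(558,6),(522,278),(498,278)]]); a=P[:2].mean(0);b=P[2:].mean(0);d=a-b; k=(a+b)[:2]/2-m
  print(z,np.linalg.norm(d),np.linalg.norm(P[0]-P[1]),np.linalg.norm(P[2]-P[3]),np.degrees(np.arctan2(-d[0],d[1])),'in rest',co*k[0]+si*k[1],-si*k[0]+co*k[1])
E
```

```text
0.038 0.3179031080680255 0.02917747680628002 0.031439664126521646 -2.924511922194283 in rest -0.005920320466707443 0.0010425576120378255
0.048 0.3090201368531436 0.02836218849982673 0.030561164909767527 -2.9245119221942453 in rest -0.012569624799514978 0.0026286590848655506
```

```bash
python3 -c "
from plant import bot
print(bot.close_job())"
```

```text
the job is handed in; nothing more can be done
None
```

The job is handed in at about 33 s on the robot's clock, and every step looks done in my last checks. `close_job` gives no verdict.

**What I did**
- I lifted the bolt's knob out of its notch and drew the bolt back 35 mm.
- I raised the grip end of the bar about 18 mm over the lip, drew the bar 66 mm endwise and laid it in the rest.
- I moved the three blocks that were in the rack into the tote, then pushed the bolt home and lowered its handle.
- I left the turquoise and white look-alikes alone, and also the brown blocks lying elsewhere on the table, since the task concerns the blocks in the rack.

**Last checks**
- **Bar:** it measures about 6 mm off centre across the rest, 1 mm along it and under 1° in yaw. The far better fit at the lower height says it lies on the bearers, grip up.
- **Blocks:** all three stand upright inside the tote and the rack is empty.
- **Bolt:** the knob let go within about 1 mm of where it was first grasped, and both views show the handle level.
- **Bystanders:** the dye jar and brush show no sign of having moved. The flask is only partly visible in the last side view, so I did not measure it again.
- **Robot:** it is clear of everything.

**Disagreements:** in the final side picture the network put the knob on the bar's orange grip, with low confidence (0.17). I set that aside because the wrist view placed the knob correctly. When I came back to the bolt, the handle was at about 1.0 rad, below the 1.1 rad I had aimed for, so I re-measured it and corrected the grasp.

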